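Close a disc filter holder over its locating pin

TASK

Close the open disc filter holder that stands on three short legs. Lay the solid filter disc centrally on the round sprung seat and the seal ring centrally on top of the disc, then bring the cover over them, bump over pin and lugs over lugs, and shift it until the blind hole hidden under its bump drops onto the locating pin. Press the cover fully down against the spring until its rim is flush on the lower half, and finish like that: the program ends with the gripper still on the cover, holding it pressed shut so that the clamp bolts could be swung up (let go, it springs open again). Leave the other things on the bench where they are.

Things in the scene. Friction and masses are not known exactly. Their poses are not given: they have to be found in the camera images.
- base: Lower half of the filter holder: grey metal plate, 112 mm across, on three legs, fixed to the bench. Three forked clamp lugs on its rim, to radius 67 mm, at 60, 180 and 300 degrees from its x axis, each with a swing bolt hanging down. In its middle the sprung seat, near its rim one upright bright locating pin. Origin on its axis at bench level; z up; x points from the axis to the pin.
- base_top (a point): Point on the lower half's axis at the level of the plate's top face (60 mm above the bench), where the cover's rim comes to rest; axes as base.
- pin_tip (a point): Tip of the locating pin: 8 mm thick, 21 mm tall above the plate's top face (the last 5 mm tapered), 44 mm from the axis along the base's x. It stands 3 mm higher than the finished stack of disc and ring, so a cover resting on the tip slides clear of the stack.
- seat_top (a point): Centre of the top face of the sprung seat: round perforated bright metal plate, 44 mm across, standing 6 mm above the plate's top face. It sinks straight down when pressed: starts to give at 6 N, 2.5 N more for each mm, stop at 5 mm.
- filter_disc: Solid sintered-metal filter disc, dark steel, 50 mm across, 6 mm thick, 60 g, lying flat on the bench left of the lower half. Origin at the centre of its underside, z up. Goes on the seat first.
- seal_ring: Flat hard-plastic seal ring, grey, 50 mm outside, 36 mm inside, 6 mm thick, 30 g, lying flat on the bench left of the lower half. Origin at the centre of its underside, z up. Goes on top of the disc.
- cover: Cover (upper half): grey metal disc 112 mm across, 21 mm thick, 0.34 to 0.46 kg, standing rim down on the bench right of the lower half. Three forked lugs like the base's, to radius 67 mm, at 60, 180 and 300 degrees from x. Hollow below: a cavity 64 mm across, 15 mm deep takes seat, disc and ring. Origin at the centre of the rim's lower face, z up; x points to the bump on top that marks the hole.
- cover_hole (a point): Mouth of the blind hole in the cover's rim face: 10.5 mm wide, 23 mm deep, 44 mm from the cover's axis along its x. On the cover's top a round bump, 18 mm wide and 6 mm high, stands straight above it.
- cover_grip (a point): Centre of the bright metal hexagon on the cover to hold it by, 33.5 mm above cover, same axes: 30 mm across flats, from 21 to 46 mm above the rim, two flats facing +y and -y; a 13 mm hose nozzle on it up to 63 mm. Unpressed on disc and ring the cover stands 3 mm open; shut flush it needs a push of 8 to 10 N besides its weight.
- seat (a joint): How far the sprung seat is pressed down, m: 0 free, about 0.003 with disc, ring and flush cover.
- vial: Bystander: glass vial with dark stopper, 33 mm wide, 58 mm tall, right of the lower half, at the back. Origin under its centre.
- dropper: Bystander: small white dropper bottle with green cap, 22 mm wide, 60 mm tall, left of the lower half, in front of the photometer. Origin under its centre.
- timer: Bystander: flat square timer, 66 mm wide, 19 mm high, behind the cover. Origin under its centre.
- pot: Bystander: white lidded sample pot, 81 mm wide, 100 mm tall, at the back right. Origin under its centre.
Things that resemble listed ones, but are neither listed nor needed, are in the scene too. Leave any orange or pink look-alike of the filter_disc alone.

How it is judged (in metres and radians):
On the way, in this order (a step that is already met when the one before it is completed fails the run):
1. the filter disc lies flat and central on the seat, let go (horizontal distance between filter_disc and seat_top below 0.005 m and z of filter_disc in the frame of seat_top between -0.002 and 0.002 m and angle between filter_disc's own z axis and vertical below 0.06 rad and contact force between the fingers and filter_disc below 0.3 N), for 0.2 s.
2. the seal ring lies flat and central on the disc, let go (horizontal distance between each of filter_disc, seal_ring and seat_top below 0.005 m and z of filter_disc in the frame of seat_top between -0.002 and 0.002 m and angle between each of filter_disc, seal_ring's own z axis and vertical below 0.06 rad and z of seal_ring in the frame of filter_disc between 0.0045 and 0.0075 m and contact force between the fingers and seal_ring below 0.3 N), for 0.2 s.
3. the cover has dropped onto the locating pin, lugs over lugs (horizontal distance between cover_hole and pin_tip below 0.003 m and angle between the x axis of cover and the x axis of base, either way round below 0.12 rad and z of cover_hole in the frame of base_top below 0.012 m), for 0.1 s.
At the end, for the whole second after the job is handed in: The gripper holds the cover (over 4 N) at rest and shut: within 1.5 mm of flush, level to 0.03 rad, hole within 3 mm of the pin axis, lugs lined up to 0.12 rad, seat pressed in over 1.5 mm; inside, the ring on the disc, both within 5 mm of the seat centre (horizontal distance between cover_hole and pin_tip below 0.003 m and angle between the x axis of cover and the x axis of base, either way round below 0.12 rad and z of cover in the frame of base_top between -0.002 and 0.0015 m and angle between cover's own z axis and vertical below 0.03 rad and value of joint seat above 0.0015 m and horizontal distance between each of filter_disc, seal_ring and seat_top below 0.005 m and z of seal_ring in the frame of filter_disc between 0.004 and 0.0075 m and contact force between the fingers and cover above 4 N and linear speed of cover below 0.01 m/s); the arm keeps its last pose, push and grip.
It fails at once if the glass vial with dark stopper is moved by more than 20 mm or tipped (distance of vial from where it was at the start of the episode above 0.02 m or angle between vial's own z axis and vertical above 0.4 rad).
It fails at once if the dropper bottle is moved by more than 20 mm or tipped (distance of dropper from where it was at the start of the episode above 0.02 m or angle between dropper's own z axis and vertical above 0.4 rad).
It fails at once if the timer is moved by more than 20 mm or tipped (distance of timer from where it was at the start of the episode above 0.02 m or angle between timer's own z axis and vertical above 0.4 rad).
It fails at once if the lidded pot is moved by more than 20 mm or tipped (distance of pot from where it was at the start of the episode above 0.02 m or angle between pot's own z axis and vertical above 0.4 rad).
It also fails if it takes over 67 s, if anything falls off the work surface, if the arm or the gripper's body presses on something with over 40 N, if the wrist force passes 120 N, or if a joint passes its speed limit or range.

ROBOT

A 6-joint arm with a two-finger parallel gripper is mounted at the origin on a cart in front of the work surface, level with it; the furniture and walls round the work are solid. World frame = base frame: x ahead of the robot, y to its left, z up, the work surface at z = 0. Lengths are in mm, angles in rad, forces in N, time in s.
With the tool pointing down it reaches from about 250 to 775 mm from the base axis. Payload 8.9 kg.
Tool frame: the origin (TCP) lies at the very end of the fingers, on their centre line; the grasp point (between the pads) lies 19 mm behind it (manip.hold_point_z is the distance from the TCP to the grasp point, in mm); z points along the fingers, y is the line along which they close (so a half turn about z gives the same grasp; the last joint's range is limited). The gripper opens to 85 mm and grips with 20 to 120 N. Pads are 22 mm wide; open, the fingers measure 114 mm over their backs; the gripper's body (76 mm by 85 mm) begins 54 mm behind the grasp point. The pads swing forward as they close: fully open they stand 13 mm farther back than shut.
Start: joints at [1.128, 0.291, -0.153, 1.127, 0, 1.431], TCP at [157.047, 500.959, 231.305] pointing down, gripper open.
Joint ranges: [-2.52, 2.52], [-0.91, 1.74], [-1.3, 1.37], [-1.96, 2.02], [-1.52, 1.47], [-3.14, 3.14]. Speed limits (rad/s): [2.22, 2.22, 2.79, 3.14, 3.14, 3.14].

INTERFACE

Orientations are given as [roll, pitch, yaw] about the fixed x, y, z axes, in that order (R = Rz(yaw) Ry(pitch) Rx(roll)).
In Python, from station import manip gives the robot as it stands. Calls block until the motion is done:
- manip.move_ptp(position, orientation): joint-space move of the TCP to a pose.
- manip.movel(position, ori=None, velocity=150, f_stop=None): straight line of the TCP; ori=None keeps the orientation; velocity is the mean speed in mm/s. With f_stop (N) it stops when the force on the tool has changed by that much, and returns True; else False.
- manip.set_joints(angles): joint-space move.
- manip.command_gripper(opening): finger opening in mm; the grip force is fixed at half the most; returns when the fingers have stopped.
- manip.wait(seconds).
- manip.ik(position, orientation): joint angles nearest the present ones, or None.
- manip.sense(): the state.
- manip.read_camera(name): name is "scene" or "top"; returns the picture (400x640x3 uint8, blue, green, red); there is no depth.
- manip.camera_info(name): a dict with "camera_matrix" (3x3 intrinsics, pixels), "origin" and "orientation" of the camera in the world. Camera axes: x right, y down, z forward; pixel columns grow to the right and rows downward; lengths in mm; the calibration is good to about 2 mm. A picture is of the moment at which its call begins. camera_info takes no time and is no camera call.
A pose or a line that the arm cannot do raises manip.Unreachable and nothing moves.
- manip.hand_in(): hands the job in; it is judged then, once.
The state is a dict: "t": time; "joints": joint angles; "joint_velocities": joint speeds; "joint_torque": joint torques, N m; "ee_pos": TCP position; "tcp_rot": TCP orientation; "force": force on the tool from outside, world axes, zero at the start; "moment": the same for the moment, N m; "opening": finger opening in mm; "gripper_force": force on a finger pad.
Only numpy, scipy, OpenCV 4.12 (cv2) and the standard library are available. Lean on these libraries where they do the work, as an engineer would, in place of code of your own. Each camera call takes 0.05 s, during which the arm holds its last target. There are 200 camera calls.

## Working session

There is one attempt and no reset: what is moved stays moved. The work goes in short steps, each a Python script; the robot and the scene stay as the last script left them, time stands still between calls to the robot, and variables do not carry over. Pictures are saved under pics/ and viewed, at most 10 in all, crops included, and the job is handed in when it is done.

```bash
mkdir -p pics; ls; python3 - <<'E'
from station import manip
import cv2
for n in("scene","top"):
    cv2.imwrite(f"pics/{n}0.png",manip.read_camera(n)); i=manip.camera_info(n); print(n,i)
s=manip.sense(); print(s['t'],s['tcp_rot'],s['opening'],manip.hold_point_z)
E
```

```text
pics
scene {'camera_matrix': array([[406.3280177 ,   0.        , 320.2617091 ],
       [  0.        , 406.3280177 , 201.74618385],
       [  0.        ,   0.        ,   1.        ]]), 'origin': array([-218.74159578, 1143.98583504, 1117.83177068]), 'orientation': array([-2.24839164,  0.01820984, -2.5806876 ])}
top {'camera_matrix': array([[481.38724507,   0.        , 325.23436218],
       [  0.        , 481.38724507, 194.6925049 ],
       [  0.        ,   0.        ,   1.        ]]), 'origin': array([ 271.31803384,   75.69819538, 1850.01306637]), 'orientation': array([-3.01790475, -0.00620573, -1.55313253])}
0.1 [-3.14046259e+00 -1.70644576e-04  2.83772525e+00] 85.53417848677347 18.700000000000003
```

View pics/scene0.png

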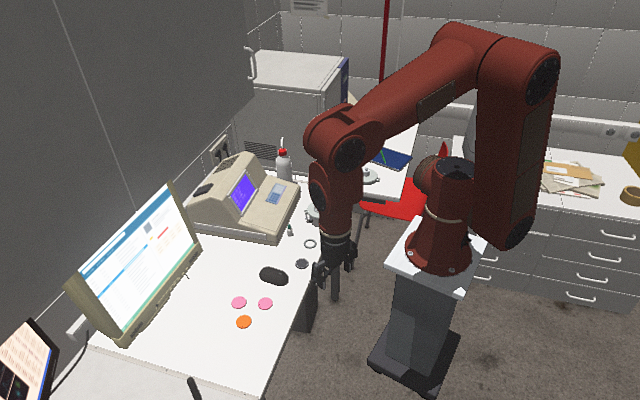

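View pics/top0.png

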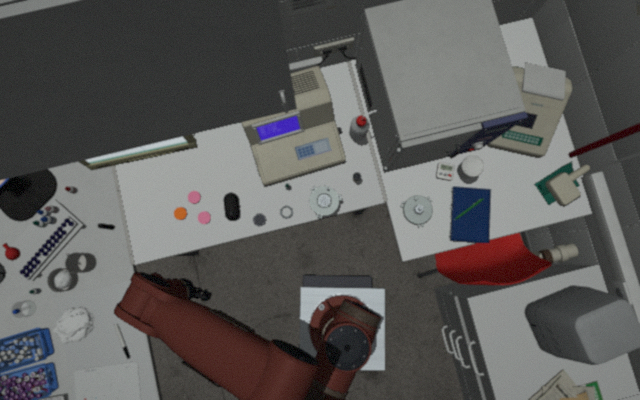

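The top view shows the disc at about (260,219), ring (287,211), base (324,200) and cover (417,209). The arm hides the base in the scene view.

```bash
cat > h.py <<'E'
import numpy as np,cv2
from scipy.spatial.transform import Rotation as R
from station import manip
def ray(n,u,v,z):
    i=manip.camera_info(n); d=R.from_euler('xyz',i['orientation']).as_matrix()@np.linalg.solve(i['camera_matrix'],[u,v,1])
    o=i['origin']; return (o+d*(z-o[2])/d[2])
def proj(n,p):
    i=manip.camera_info(n); c=i['camera_matrix']@(R.from_euler('xyz',i['orientation']).as_matrix().T@(np.array(p,float)-i['origin'])); return c[:2]/c[2]
def avg(n,k=8): return np.mean([manip.read_camera(n).astype(float) for _ in range(k)],0).clip(0,255).astype(np.uint8)
E
python3 - <<'E'
from h import *
for nm,u,v,z in(("disc",260,219,6),("ring",287,211,6),("base",324,200,60),("cover",417,209,21),("vial",357,178,58),("drop",288,186,60),("timer",445,171,19),("pot",470,168,100)): print(nm,ray("top",u,v,z).round(0),proj("scene",ray("top",u,v,z)).round())
im=avg("top"); cv2.imwrite("pics/topavg.png",im)
a=cv2.resize(im[170:240,245:345],None,fx=8,fy=8,interpolation=cv2.INTER_CUBIC)
b=cv2.resize(im[150:240,370:490],None,fx=6,fy=6,interpolation=cv2.INTER_CUBIC)
cv2.imwrite("pics/a.png",a);cv2.imwrite("pics/b.png",b)
E
```

```text
disc [402. 317.   6.] [303. 262.]
ring [435. 214.   6.] [310. 242.]
base [474.  73.  60.] [321. 208.]
cover [ 450. -283.   21.] [366. 174.]
vial [560. -50.  58.] [319. 186.]
drop [524. 209.  60.] [292. 223.]
timer [ 600. -393.   19.] [349. 155.]
pot [ 598. -465.  100.] [357. 135.]
```

View pics/a.png

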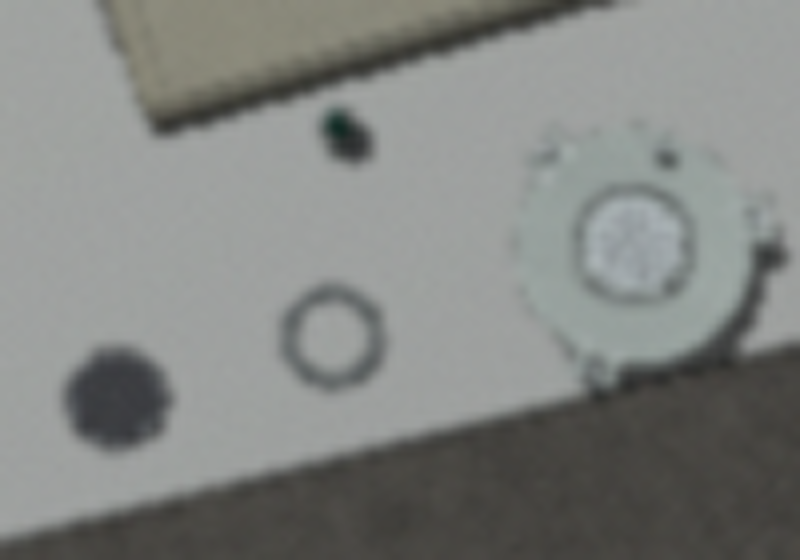

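View pics/b.png

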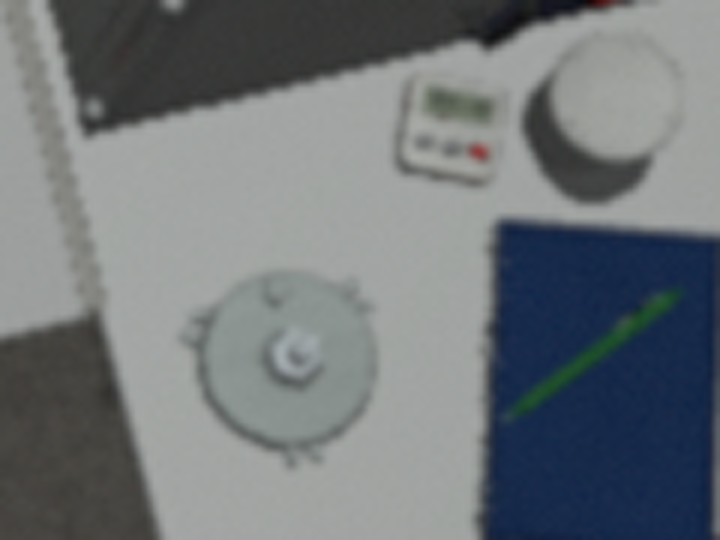

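The crops show the disc at about (259.6,219.8), ring (286.6,212.1), and seat (324.4,200.4). The base's single lug, opposite the pin, is at about (320,217), with the pin up and to the right near (328,189). The cover centre is about (418.3,210), with its bump at (415.8,198.7) and opposite lug at (420.5,226). Next I refine these with masks.

```bash
cat >> h.py <<'E'
def blob(m,c,r):
    "moments and hull-ellipse of the largest blob of mask m within r px of c"
    k=np.zeros(m.shape,np.uint8); cv2.circle(k,(int(c[0]),int(c[1])),r,255,-1); k&=m.astype(np.uint8)*255
    cs,_=cv2.findContours(k,cv2.RETR_EXTERNAL,cv2.CHAIN_APPROX_NONE); c=max(cs,key=cv2.contourArea)
    return cv2.fitEllipse(cv2.convexHull(c)),cv2.contourArea(c)
E
python3 - <<'E'
from h import *
im=cv2.imread("pics/topavg.png"); S=8
def up(x0,y0,x1,y1): return cv2.resize(im[y0:y1,x0:x1],None,fx=S,fy=S,interpolation=cv2.INTER_CUBIC).astype(float),x0,y0
def un(p,x0,y0): return np.array([(p[0]+.5)/S-.5+x0,(p[1]+.5)/S-.5+y0])
for nm,c,z in(("disc",(260,220),6),("ring",(287,212),6)):
    a,x0,y0=up(c[0]-14,c[1]-14,c[0]+15,c[1]+15); g=a.mean(2)
    e,ar=blob(g<130,(116,116),75); p=un(e[0],x0,y0); print(nm,p,np.array(e[1])/S,ray("top",*p,3 if 0 else 6))
a,x0,y0=up(300,176,348,224)
e,ar=blob(a.mean(2)>190,((324.4-x0)*S,(200.4-y0)*S),70); p=un(e[0],x0,y0); print("seat",p,np.array(e[1])/S,ray("top",*p,66))
for q in ((324,193),(312,205),(330,215),(306,180),(320,226),(435,190),(418,202)): print(q,im[q[1],q[0]])
vis=[]
for box in((300,172,350,226),(392,184,442,238)):
    a,x0,y0=up(*box); d=a[...,1]-a[...,2]; b=np.clip((d)*12,0,255).astype(np.uint8)
    vis.append(np.hstack([b,cv2.createCLAHE(4).apply(a.mean(2).clip(0,255).astype(np.uint8))]))
    m=cv2.morphologyEx((cv2.GaussianBlur(d,(0,0),4)>6).astype(np.uint8),cv2.MORPH_OPEN,np.ones((9,9)))
    e,ar=blob(m,(b.shape[1]/2,b.shape[0]/2),190); p=un(e[0],x0,y0); print(p,np.array(e[1])/S)
v=np.vstack(vis); cv2.imwrite("pics/v.png",cv2.resize(v,None,fx=.69,fy=.69,interpolation=cv2.INTER_AREA))
E
```

```text
disc [259.22730255 219.47242832] [13.4849329  13.91882229] [400.39579245 319.54120305   6.        ]
ring [286.20785046 211.82452297] [13.3342905  13.56831455] [431.67312677 217.02221916   6.        ]Traceback (most recent call last):
  File "<stdin>", line 9, in <module>
  File "h.py", line 13, in blob
    cs,_=cv2.findContours(k,cv2.RETR_EXTERNAL,cv2.CHAIN_APPROX_NONE); c=max(cs,key=cv2.contourArea)
                                                                        ~~~^^^^^^^^^^^^^^^^^^^^^^^^
ValueError: max() iterable argument is empty
```

```bash
cat > m.py <<'E'
from h import *
im=cv2.imread("pics/topavg.png"); S=8
def up(x0,y0,x1,y1): return cv2.resize(im[y0:y1,x0:x1],None,fx=S,fy=S,interpolation=cv2.INTER_CUBIC).astype(float),x0,y0
def un(p,x0,y0): return np.array([(p[0]+.5)/S-.5+x0,(p[1]+.5)/S-.5+y0])
a,x0,y0=up(300,176,348,224); bl=cv2.GaussianBlur(a,(0,0),3); c=((324.4-x0)*S,(200.4-y0)*S)
pl=np.median(a[60:100,170:210].reshape(-1,3),0); print("plate",pl,"seat",bl[int(c[1]),int(c[0])])
for t in(10,20,30):
  try: e,_=blob(bl.mean(2)<pl.mean()-t,c,72); p=un(e[0],x0,y0); print("gap",t,p,np.array(e[1])/S,ray("top",*p,63))
  except Exception as x: print(t,x)
for q in ((324,193),(312,205),(330,215),(306,180),(320,226),(435,190),(410,215)): print(q,im[q[1],q[0]])
vis=[]
for box in((300,176,350,224),(394,186,444,234)):
    a,x0,y0=up(*box); d=cv2.GaussianBlur(a[...,1]-a[...,2],(0,0),4); b=np.clip(d*12,0,255).astype(np.uint8)
    vis.append(np.hstack([b,cv2.createCLAHE(4,(3,3)).apply(a.mean(2).clip(0,255).astype(np.uint8))]))
    for t in(4,6,8):
        e,ar=blob(d>t,(b.shape[1]/2,b.shape[0]/2),190); p=un(e[0],x0,y0); print(t,p,np.array(e[1])/S)
cv2.imwrite("pics/v.png",cv2.resize(np.vstack(vis),None,fx=.78,fy=.78,interpolation=cv2.INTER_AREA))
E
python3 m.py
```

```text
plate [157. 160. 152.] seat [162.34530785 159.42566385 152.48824182]
gap 10 [323.72759056 200.15072441] [16.7364502  17.04322243] [473.00269531  73.79905749  63.        ]
gap 20 [323.77937889 200.16577721] [15.64479637 16.01507759] [472.9496739   73.60461279  63.        ]
gap 30 [328.68092918 205.29293442] [1.84646475 2.82922268] [454.04005884  54.97372757  63.        ]
(324, 193) [127 128 120]
(312, 205) [160 164 154]
(330, 215) [66 67 66]
(306, 180) [159 160 158]
(320, 226) [63 67 69]
(435, 190) [162 164 161]
(410, 215) [145 148 138]
4 [323.57475662 200.22257423] [33.31824493 35.86034012]
6 [323.65079498 200.57559395] [31.45491409 33.08696365]
8 [323.88525963 200.56989288] [28.70417404 29.62491798]
4 [419.35286522 206.5177021 ] [36.17035294 46.98694611]
6 [417.33926582 209.35163879] [29.78437614 31.99974823]
8 [417.46797752 209.18468094] [26.79397202 27.26329994]
```

View pics/v.png

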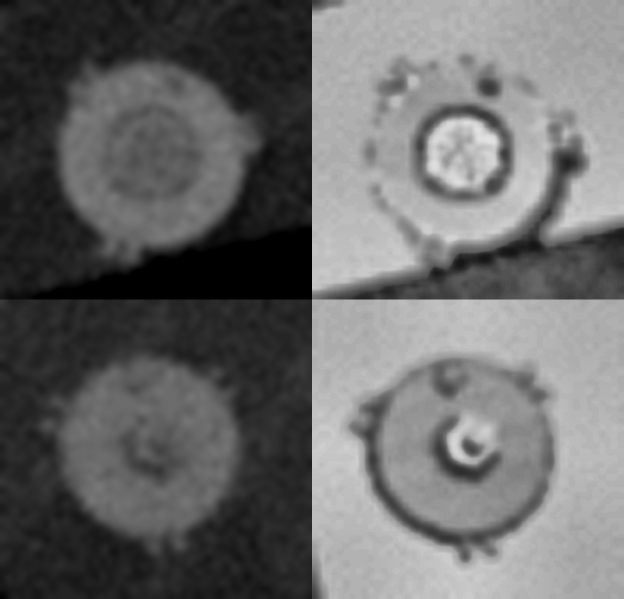

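The G-R view shows the base plate centre at about (323.8,200.3), with lugs at image angles 253°, 10° and 136° and the pin at about 72°. The cover centre is about (417.4,209.2), with the bump at about 100°. Now I pick up the disc.

```bash
cat >> h.py <<'E'
from math import pi
def yaw_img(c,th,z):
    t=np.radians(th); a=ray("top",*c,z); b=ray("top",c[0]+11*np.cos(t),c[1]-11*np.sin(t),z); d=b-a; return np.arctan2(d[1],d[0])
SEAT=ray("top",323.8,200.3,62); BY=yaw_img((323.8,200.3),72,60)
COV=ray("top",417.4,209.2,19); CY=yaw_img((417.4,209.2),100.5,21)
DISC=ray("top",259.2,219.45,4); RING=ray("top",286.2,211.8,4)
DN=lambda y:[pi,0,y]
def st(m=''): s=manip.sense(); print(m,round(s['t'],2),s['ee_pos'].round(1) if hasattr(s['ee_pos'],'round') else s['ee_pos'],np.round(s['force'],1),round(s['opening'],1),np.round(s['gripper_force'],1)); return s
def pick_flat(p,y):
    manip.move_ptp([p[0],p[1],60],DN(y)); manip.command_gripper(60)
    manip.movel([p[0],p[1],14],velocity=120)
    print(manip.movel([p[0],p[1],-15],velocity=25,f_stop=3)); s=st('touch'); z=s['ee_pos'][2]
    manip.movel([p[0],p[1],z+2.5],velocity=30); manip.command_gripper(40); st('grip')
    return z
E
python3 - <<'E'
from h import *
print(SEAT,BY,COV,CY,DISC,RING)
z=pick_flat(DISC,BY+pi)
manip.movel([DISC[0],DISC[1],130],velocity=200); st('up')
print(manip.sense()['joints'],manip.ik([COV[0],COV[1],40],DN(CY+pi)),manip.ik([COV[0],COV[1],40],DN(CY)))
cv2.imwrite("pics/g.png",cv2.resize(manip.read_camera("scene")[180:280,240:400],None,fx=5,fy=5))
E
```

```text
[472.55920005  73.51727879  62.        ] -0.29427300562095166 [ 449.73590095 -284.94650819   19.        ] 0.1774908144189521 [400.62001207 319.91329421   4.        ] [431.94107383 217.20828341   4.        ]
True
touch 3.49 [400.5 319.9  -5.1] [-0.6 -1.3 10.2] 60.3 5.2
grip 4.03 [400.6 320.   -2.1] [-1.9 -0.7 11.2] 46.9 59.7
up 4.84 [400.  319.5 128.9] [-0.7 -0.5 -1. ] 46.6 61.5
[ 5.31108797e-01  3.51218209e-01 -3.53843782e-01  8.68168177e-01
  6.21823848e-06  8.25460018e-01] [-0.70210683  0.49067494 -0.40707196  0.67304943  0.         -0.87959765] [-0.70210683  0.49067494 -0.40707196  0.67304943  0.          2.26199501]
```

View pics/g.png

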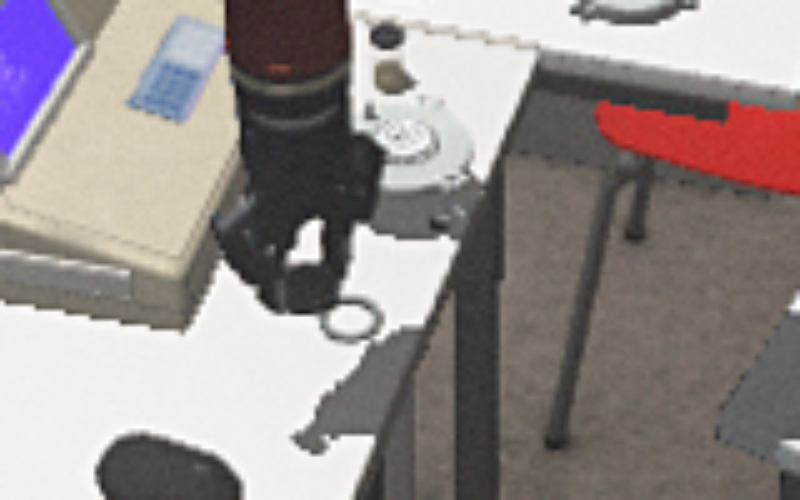

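The disc is in the fingers and level. The seat in this view is at about (321,208.4). Placing it now.

```bash
cat >> h.py <<'E'
def place_flat(z,y):
    p=SEAT; manip.move_ptp([p[0],p[1],z+40],DN(y)); manip.movel([p[0],p[1],z+5],velocity=100); manip.wait(.2)
    print(manip.movel([p[0],p[1],z-4],velocity=15,f_stop=2.5)); st('down')
    manip.command_gripper(62); manip.wait(.3); st('open'); s=manip.sense()['ee_pos']; manip.movel([s[0],s[1],s[2]+70],velocity=200)
E
python3 - <<'E'
from h import *
print(proj("scene",[*SEAT[:2],66]))
place_flat(64,BY+pi); st()
cv2.imwrite("pics/t1.png",avg("top",4))
manip.move_ptp([RING[0],RING[1],60],DN(BY+pi)); st()
im=manip.read_camera("scene");im2=manip.read_camera("top");cv2.imwrite("pics/s2.png",im)
cv2.imwrite("pics/p.png",np.hstack([cv2.resize(im[185:235,290:355],None,fx=6,fy=6,interpolation=cv2.INTER_CUBIC),cv2.resize(im2[175:225,295:360],None,fx=6,fy=6,interpolation=cv2.INTER_CUBIC)]))
E
```

```text
[321.05323708 206.84698899]
True
down 7.03 [472.7  73.5  63.5] [-0.1 -0.3  6.9] 47.0 62.1
open 7.63 [472.2  73.5  63.3] [-0.   0.1 -0. ] 61.7 0.0
 8.13 [472.5  73.5 133.6] [-0.2 -0.1 -0.2] 61.6 0.0
 9.04 [432.  217.1  59.9] [ 0.  -0.3 -0.3] 62.0 0.0
```

View pics/p.png

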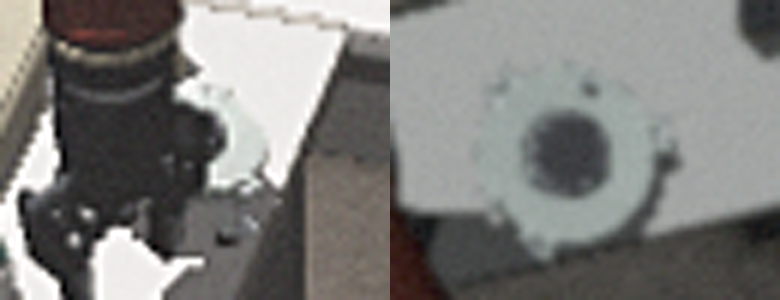

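The disc lies centred on the seat, at about (324.3,200.5) in the top view. Now the ring.

```bash
sed -i 's/z+2.5\],vel/z+3.8],vel/' h.py; python3 - <<'E'
from h import *
from scipy import ndimage
im=cv2.imread("pics/t1.png")
pick_flat(RING,BY+pi); g=manip.sense()['ee_pos'][2]
manip.movel([RING[0],RING[1],130],velocity=200); st('up')
place_flat(72+g,BY+pi)
manip.move_ptp([COV[0],COV[1],150],DN(CY+pi)); manip.command_gripper(60); st()
im=avg("scene",4);im2=avg("top",4);cv2.imwrite("pics/s3.png",im);cv2.imwrite("pics/t3.png",im2)
cv2.imwrite("pics/q.png",np.hstack([cv2.resize(im[185:235,290:355],None,fx=6,fy=6,interpolation=cv2.INTER_CUBIC),cv2.resize(im2[175:225,295:360],None,fx=6,fy=6,interpolation=cv2.INTER_CUBIC)]))
print(proj("scene",[*SEAT[:2],78]),proj("top",[*SEAT[:2],78]))
E
```

```text
True
touch 10.92 [431.9 217.2  -5.1] [-2.6 -0.2 11. ] 60.2 5.3
grip 11.5 [432.  217.2  -0.6] [-3.2 -2.2 15.4] 46.4 59.0
up 12.31 [431.3 217.  129. ] [-0.1 -0.2 -0.9] 46.1 61.4
True
down 14.09 [472.8  73.5  70.9] [-0.5 -0.1  6.6] 46.3 62.2
open 14.7 [472.3  73.5  70.8] [-0.4  0.3  0.4] 62.3 0.0
 16.77 [ 450.1 -284.1  150. ] [-0.6  0.1 -1.4] 60.1 0.0
[321.00287328 204.56095027] [323.81403212 199.81707955]
```

View pics/q.png

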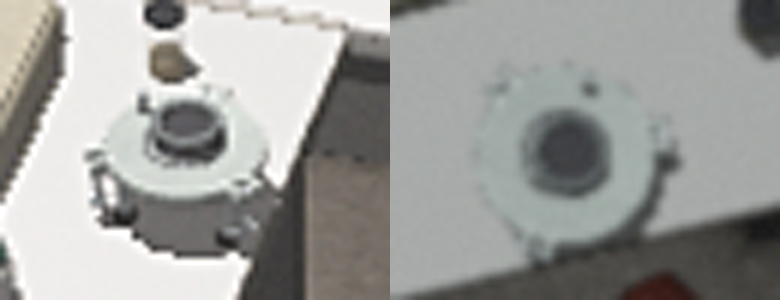

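The ring sits centred on the disc in both views. Now I check where the pin should appear, then grip the cover.

```bash
python3 - <<'E'
from h import *
pin=lambda y,z:[SEAT[0]+44*np.cos(y),SEAT[1]+44*np.sin(y),z]
for y in(BY-.1,BY,BY+.1): print(round(y,2),[proj(n,pin(y,z)).round(1).tolist() for n in("top","scene") for z in(60,81)])
im=cv2.imread("pics/t3.png").mean(2); print(im[184:195,322:334].round().astype(int))
im=cv2.imread("pics/s3.png").mean(2); print(im[194:208,312:334].round().astype(int))
p=COV
manip.movel([p[0],p[1],55],velocity=150)
print(manip.movel([p[0],p[1],5],velocity=25,f_stop=3)); s=st('touch'); z=s['ee_pos'][2]
manip.movel([p[0],p[1],z+9],velocity=40); manip.command_gripper(10); st('grip')
E
```

```text
-0.39 [[328.5, 189.7], [328.6, 188.9], [314.9, 202.5], [314.8, 198.6]]
-0.29 [[327.4, 189.3], [327.5, 188.5], [314.1, 203.0], [314.0, 199.0]]
-0.19 [[326.3, 189.0], [326.3, 188.2], [313.3, 203.4], [313.2, 199.5]]
[[170 169 166 167 169 169 168 170 169 169 169 169]
 [168 163 154 159 167 167 168 168 168 170 169 169]
 [169 164 158 160 166 163 160 164 169 168 170 168]
 [165 165 163 163 162 156 152 159 167 167 168 168]
 [166 165 165 164 158 143 142 155 165 165 164 162]
 [165 165 167 165 150 116 107 129 159 165 163 158]
 [162 164 166 165 155 124 103 126 159 166 167 162]
 [164 165 164 165 161 154 146 152 165 168 169 167]
 [158 157 155 156 158 163 163 166 168 168 168 167]
 [127 119 115 119 133 148 159 165 166 166 166 167]
 [106  96  92  95 106 117 128 150 163 168 168 168]]
[[237 240 217 106 114 113 107 100 110 191 251 240 236 235 235 235 235 234
  234 235 235 233]
 [236 239 214 110 125 129 121 102  94 107 187 249 239 235 234 234 234 234
  234 234 234 234]
 [238 239 220  98 116 114 107 102  96  93  97 177 241 236 234 235 236 236
  233 234 235 234]
 [236 240 235 134  92  98  96  96  91  83 130 
[... 404 characters left out ...]
6 236 234 234]
 [217 105 136 235 207 160 127 121  92  98 107 118 165 188 209 220 221 223
  232 236 235 235]
 [202  99  96 141 152  96  66  78  84  84  81  76  92 139 177 230 223 220
  224 233 237 236]
 [218 208 197 147 131  58  83  92  94  95  90  87  81 101 151 191 226 222
  218 223 233 236]
 [217 222 219 153 136  81  93  95  94  94  93  92  92 109 154 180 231 221
  218 219 222 233]
 [213 217 181 126 139  82  90  91  90  90  91  89  98 128  97 137 232 220
  217 217 212 220]
 [214 207 145 111 125 137 123  99  95 102 112 129 145 114  52 114 235 221
  212 213 212 217]]
True
touch 19.37 [ 449.7 -284.9   16. ] [-1.4  1.6  9.5] 60.1 4.4
grip 20.14 [ 449.6 -284.8   25. ] [-1.4  2.1  6. ] 28.7 60.5
```

The pin shows in both views within about 1.5 mm of the prediction: (313.4,199.5) in the scene view and (327.9,189.3) in the top view. The cover is gripped, so I bring it over and feel for the pin.

```bash
python3 - <<'E'
from h import *
p=COV
manip.movel([p[0],p[1],150],velocity=150); st('up')
manip.move_ptp([SEAT[0],SEAT[1],135],DN(BY+pi)); manip.wait(.2); st('over')
cv2.imwrite("pics/s4.png",manip.read_camera("scene"));cv2.imwrite("pics/t4.png",manip.read_camera("top"))
print(manip.movel([SEAT[0],SEAT[1],98],velocity=25,f_stop=4)); st('down')
im=manip.read_camera("scene");im2=manip.read_camera("top")
cv2.imwrite("pics/r.png",np.hstack([cv2.resize(im[170:240,285:360],None,fx=5,fy=5,interpolation=cv2.INTER_CUBIC),cv2.resize(im2[165:235,290:365],None,fx=5,fy=5,interpolation=cv2.INTER_CUBIC)]))
E
```

```text
up 21.12 [ 449.1 -284.5  149. ] [-0.7 -0.3 -4.2] 29.0 59.5
over 22.68 [472.8  72.7 135. ] [ 1.  -0.7 -3.3] 28.7 59.5
True
down 24.02 [472.5  74.2 100.1] [ 2.8  1.7 -4.4] 28.4 59.6
```

View pics/r.png

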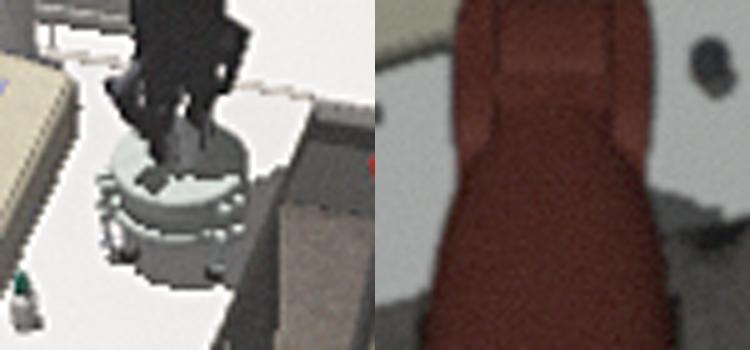

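The cover stopped at TCP z 100, so the rim is at about 75 mm, below the 81 mm tip. The pin has therefore entered the hole, and the lugs line up in the scene view. I continue down, yielding to the side force.

```bash
python3 - <<'E'
from h import *
s=manip.sense(); x,y,z=SEAT[0],SEAT[1],100.
n=0
while z>90 and n<40:
    n+=1
    f=np.array(manip.sense()['force'])
    x+=np.clip(.2*(f[0]),-.6,.6); y+=np.clip(.2*(f[1]),-.6,.6)
    if f[2]<12: z-=1
    else: z+=.3
    manip.movel([x,y,z],velocity=15); 
    if n%2==0: print(round(x-SEAT[0],1),round(y-SEAT[1],1),end=' '); s=st()
    if np.hypot(x-SEAT[0],y-SEAT[1])>5: break
E
```

```text
1.0 1.1  24.63 [473.3  74.5  97.8] [ 1.5  1.  -4. ] 28.7 59.5
1.3 1.4  25.13 [473.8  74.9  95.9] [-0.1 -0.4 -3.8] 28.5 59.5
1.3 1.2  25.63 [473.8  74.8  93.9] [-0.6 -0.  -3.6] 29.0 59.5
1.3 1.2  26.13 [473.8  74.7  91.9] [ 0.1 -0.4 -4.1] 28.6 59.5
1.4 1.3  26.63 [473.9  74.8  89.9] [-0.3  0.3 -5.3] 28.8 59.6
```

```bash
python3 - <<'E'
from h import *
x,y=SEAT[0]+1.4,SEAT[1]+1.3
for z in (88.5,87.5,86.5,85.7,85.2,84.7,84.2,83.7,83.2,82.7,82.2):
    manip.movel([x,y,z],velocity=10); s=st()
    if s['force'][2]>22: break
manip.wait(.5); st('end')
im=manip.read_camera("scene");cv2.imwrite("pics/z.png",cv2.resize(im[170:240,285:360],None,fx=8,fy=8,interpolation=cv2.INTER_CUBIC))
E
```

```text
26.93 [473.9  74.8  88.4] [-1.  0. -5.] 29.1 59.6
 27.18 [474.   74.8  87.7] [-2.4 -0.1  1.1] 28.8 60.2
 27.43 [474.   74.8  86.7] [-3.5 -0.3  5.4] 28.5 60.7
 27.68 [474.   74.8  86. ] [-4.5  0.6  7.6] 28.7 60.9
 27.93 [474.   74.9  85.6] [-4.8  0.4  7.6] 28.8 61.0
 28.18 [474.   74.9  85.2] [-5.9  0.5  9.8] 28.8 61.2
 28.43 [474.   74.8  85. ] [-7.2 -0.6 15.1] 28.6 61.7
 28.68 [474.   74.8  85. ] [-9.3  1.  22.4] 28.9 62.8
end 29.18 [474.   74.8  85. ] [-8.7  0.2 22. ] 28.9 62.8
```

View pics/z.png

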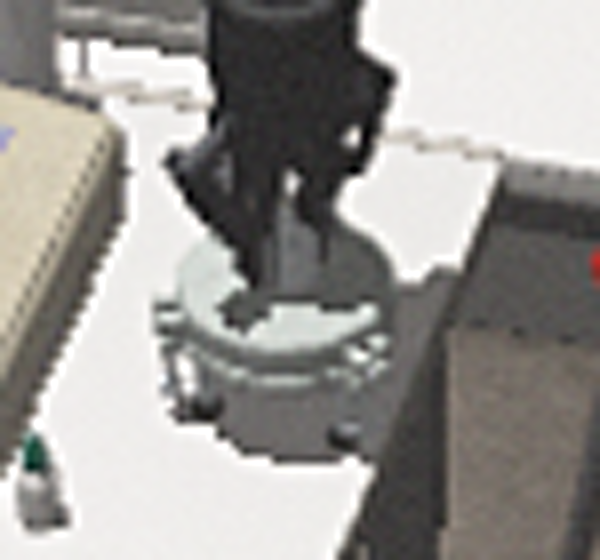

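The cover reached a stiff stop at TCP z 85.0, exactly 60 mm above the pick height, so it is flush. The spring force rose from about 88 as expected, and in the picture the lugs sit over lugs. I ease the side force and hand in.

```bash
python3 - <<'E'
from h import *
manip.movel([SEAT[0]+.7,SEAT[1]+1.3,82.6],velocity=10); manip.wait(.4); st('end')
print(manip.hand_in())
E
```

```text
end 29.92 [474.   74.8  84.9] [-11.5   0.5  34.7] 28.9 64.5
the job is handed in; nothing more can be done
None
```

The filter holder is closed with the disc and ring inside. The gripper is still holding the cover pressed flush on the pin, and I handed the job in at about 30 s of the 67 s allowed. My last move, meant to ease the side force, raised the push to about 35 N and the side force to about 11.5 N. I have not seen the judge's result.

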